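# Weigh two spice jars on the balance and put the emptier one on the notepad

### The job

The two look-alike spice jars on the kitchen balance hold different amounts. Swing the lever over to release the beam and let it tip and settle to see which jar is lighter, then bring the lever fully back so that the beam is arrested level again with both jars still on their pans. After that, set the lighter jar down gently, upright, on the notepad, so that only the heavier jar is left on its pan, near the middle, and leave the other things where they are.

Things in the scene. Friction and masses are not known exactly. Their poses are not given: they have to be found in the camera images.
- balance: kitchen balance, fixed: white base 120 (x) x 250 (y) mm, 33 high. Origin: centre of its underside, z up, +y to the left pan, -x to the front with the lever. A beam along y on a pivot 70 mm up carries a pan 130 mm left and right of the centre; pans stay horizontal. Pins under the beam hold it level while the lever is home, drop as it swings over and lift it level again as it swings back.
- pan_left_top (a point): centre of the top of the left (+y) pan, a flat steel disc of 110 mm diameter without a rim; 98 mm above the worktop when the beam is level. It goes up or down by up to 18 mm when the beam tips.
- pan_right_top (a point): the same for the right (-y) pan.
- beam (a joint): tilt of the beam, rad: 0 level, positive = left pan up and right pan down, stops at -0.14 and +0.14. Released, it tips to a stop within about a second.
- arrest_lever (a joint): arrest lever, rad: 0 = home, leaning 30 degrees to the left (+y of the balance), beam arrested; 1.04 = stop, leaning 30 degrees to the right, beam released. Turns about the balance's x direction, 20 mm above the worktop, and stays where it is left. 1 to 3 N sideways at the knob moves it; both stops are firm.
- lever_knob (a point): centre of the round black knob (22 mm) on the lever, 70 mm from the lever's axis; the rod is 8 mm thick. It swings in a plane along the balance's y, 90 mm in front (-x) of its centre: 35 mm left of the middle when home, 35 mm right when released, 81 mm above the worktop at both ends and 90 mm in between.
- jar_a: one of two look-alike round spice jars: 45 mm diameter, 106 high, glass 42 mm wide, lid 45 mm wide over the top 21 mm. Origin: centre of its underside, z up. Weighs 35 to 230 g, at least 40 g more or less than the other. Stands loose on either pan, within 10 mm of its middle.
- jar_b: the other spice jar, same shape and size; stands on the other pan.
- notepad: closed blue notepad, 148 (x) x 109 (y) mm, lying flat, fixed, to the right of the balance. Origin: centre of its underside; the flat top is 11 mm higher, a binding along the +y edge reaches 14 mm.
- egg_timer: egg timer with a black dome, 64 mm diameter, 57 mm high, behind the balance; bystander. Origin: centre of the underside.
- salt_shaker: salt shaker, 44 mm diameter, 90 mm high, behind the balance; bystander. Origin: centre of the underside.
- honey_jar: honey jar, 66 x 72 mm, 102 mm high, behind the notepad; bystander. Origin: centre of the underside.
Things that resemble listed ones, but are neither listed nor needed, are in the scene too. What is shaped like the jar_a but green is not meant.

How it is judged:
By the outcome, as a careful person would: the job done as asked, in the order asked, and still so for the second after the job is handed in, with the robot touching nothing.
It also fails if it takes over 61 s, if anything falls off the work surface, if the arm or the gripper's body presses on something with over 40 N, if the wrist force passes 120 N, or if a joint passes its speed limit or range.

### The arm

A 6-joint arm with a two-finger parallel gripper is mounted at the origin on a cart in front of the work surface, level with it; the furniture and walls round the work are solid. World frame = base frame: x ahead of the robot, y to its left, z up, the work surface at z = 0. Lengths are in mm, angles in rad, forces in N, time in s.
With the tool pointing down it reaches from about 275 to 725 mm from the base axis. Payload 5.6 kg.
Tool frame: the origin (TCP) lies midway between the tips of the shut fingers; the grasp point (between the pads) lies 19 mm behind it; z points along the fingers, y is the line along which they close (so a half turn about z gives the same grasp; the last joint's range is limited). The gripper opens to 85 mm and grips with 20 to 120 N. Pads are 22 mm wide; open, the fingers measure 114 mm over their backs; the gripper's body (76 mm by 85 mm) begins 54 mm behind the grasp point. The pads swing forward as they close: fully open they stand 13 mm farther back than shut.
Start: joints at [1.554, 0.255, 0.108, 0, -1.424, -0.285], TCP at [163.454, 525.143, 231.283] pointing down, gripper open.
Joint ranges: [-2.95, 2.95], [-1.21, 1.97], [-1.09, 1.5], [-2.87, 1.71], [-2.94, -0.07], [-3.05, 3.05]. Speed limits (rad/s): [2.57, 2.57, 3.14, 3.14, 3.14, 3.14].

### API

Orientations are given as a unit quaternion [x, y, z, w].
In Python, from cell import sensors, imaging, close_job gives the robot as it stands.
- The arm moves only by the tool arm_command, never from a script. Its argument "rows" is a list of rows, each a list of 3 entries, a list of its own where there are three numbers: the turn, a rotation vector about the tool's x, y, z in rad, then the shift along the tool's x, y, z in m, then the closure, from -1 (fully open) to 1 (shut). In form: [[[ax, ay, az], [x, y, z], hand], ...]. A call has 1 to 12 rows; each row shifts and turns the commanded pose from where the row before left it, along the tool's axes as they then stand; what a row does not reach is not made up. A row lasts 1/8 s, in which the tool goes at most 62.5 mm and 10.7 degrees, less where a joint would pass 70% of its speed; a pose out of reach is approached as far as the arm can. A call with a gripper value outside its range is refused whole. The fingers move at their own pace and stop on an object; "squeeze" is the grip in N (left out, the last holds). Time passes only in rows, so rows that do not move let the fingers close. It gives the time, the measured TCP pose, the force, the opening and the grip force at its end, in the units of the state.
- sensors.get_state(): the state, without advancing time (a new reading comes with each control period).
- imaging.read_camera(name): name is "scene" or "top" or "wrist"; returns the picture (480x640x3 uint8, red, green, blue); there is no depth.
- imaging.camera_params(name): a dict with "K" (3x3 intrinsics, pixels), "position" and "orientation" of the camera in the world; the wrist camera has in their place "T_tool_cam" (4x4, takes a point from camera to tool coordinates, whose origin is the TCP and whose axes are the flange's). Camera axes: x right, y down, z forward; pixel columns grow to the right and rows downward; lengths in mm; the calibration is good to about 2 mm. The wrist camera is an equidistant fisheye: a pixel r from the principal point sees the ray r / f radians off the axis. A picture is of the moment at which its call begins: read the wrist's pose just before it. camera_params takes no time and is no camera call.
- close_job(): hands the job in; it is judged then, once.
The state is a dict: "time": time; "joint_pos": joint angles; "qvel": joint speeds; "joint_efforts": joint torques, N m; "tool_pos": TCP position; "tool_rot": TCP orientation; "wrist_force": force on the tool from outside, world axes, zero at the start; "torque": the same for the moment, N m; "gripper_width": finger opening in mm; "grip_force": force on a finger pad.
Only numpy, scipy, OpenCV 4.12 (cv2) and the standard library are available. Lean on these libraries where they do the work, as an engineer would, in place of code of your own. Each camera call takes 0.05 s, during which the arm holds its last target. There are 200 camera calls.

## Working session

There is one attempt and no reset: what is moved stays moved. The work goes in short steps, Python scripts to look and compute and a tool call to move; the robot and the scene stay as the last step left them, time stands still between calls to the robot, and variables do not carry over. Pictures are saved under pics/ and viewed, at most 12 in all, crops included, and the job is handed in when it is done.

Besides the shell and the picture viewer there is one more tool, called after ">>>" as name([rows], argument=value, ...), one row to a line, values as JSON. arm_command: Moves the arm, as the interface text tells. Its arguments: {"type":"object","properties":{"rows":{"type":"array","items":{"type":"array"}},"squeeze":{"type":"number"}},"required":["rows"]}

```bash
mkdir -p pics; python3 - <<'E'
from cell import sensors, imaging
import cv2, json
s=sensors.get_state(); print({k:s[k] for k in('time','tool_pos','tool_rot','gripper_width')})
for n in('scene','top'):
    im=imaging.read_camera(n); cv2.imwrite(f'pics/{n}0.png',im[:,:,::-1]); p=imaging.camera_params(n); print(n,p)
print(imaging.camera_params('wrist'))
E
```

```text
{'time': 0.0, 'tool_pos': array([163.29342518, 524.68249502, 230.39500989]), 'tool_rot': array([ 9.88630194e-01, -1.50364344e-01, -1.02809318e-04,  9.45294422e-04]), 'gripper_width': 85.10092568302153}
scene {'K': array([[494.78297502,   0.        , 313.32532783],
       [  0.        , 494.78297502, 246.37671924],
       [  0.        ,   0.        ,   1.        ]]), 'position': array([ 267.92912972, -704.35632597,  823.91414013]), 'orientation': array([ 0.90753624, -0.19474726,  0.08324681, -0.36265886])}
top {'K': array([[545.306986  ,   0.        , 323.28703417],
       [  0.        , 545.306986  , 221.71487803],
       [  0.        ,   0.        ,   1.        ]]), 'position': array([ 453.64366617,  -59.3967122 , 1198.12411056]), 'orientation': array([-0.70312715,  0.70908586, -0.04050181,  0.03419133])}
{'K': array([[371.64829954,   0.        , 325.78919651],
       [  0.        , 371.64829954, 235.11584823],
       [  0.        ,   0.        ,   1.        ]]), 'T_tool_cam': array([[ 8.18577589e-04, -9.66233858e-01, -2.57665406e-01,
         6.62863528e+01],
       [ 9.99999621e-01,  7.14784790e-04,  4.96488897e-04,
        -2.66461409e-02],
       [-2.95549069e-04, -2.57665715e-01,  9.66234077e-01,
        -1.41948011e+02],
       [ 0.00000000e+00,  0.00000000e+00,  0.00000000e+00,
         1.00000000e+00]])}
```

View pics/scene0.png

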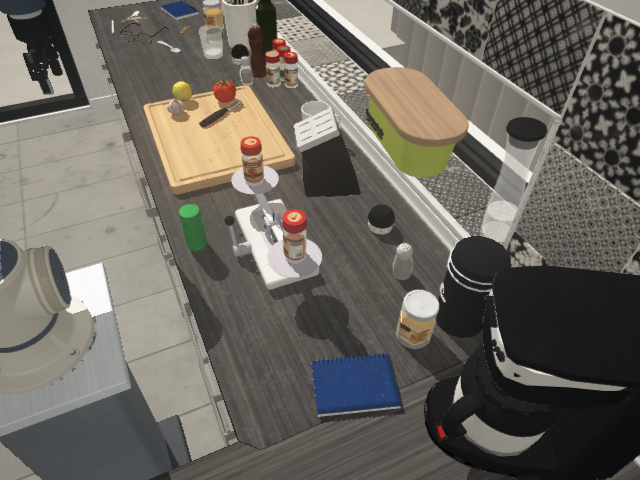

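View pics/top0.png

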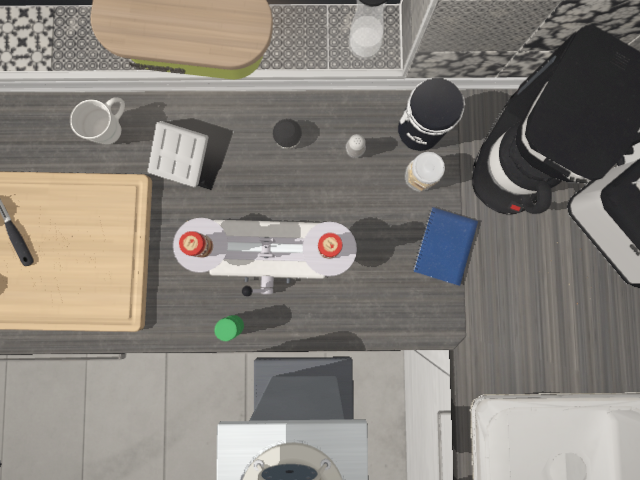

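```bash
cat > h.py <<'E'
import numpy as np
from cell import sensors, imaging
from scipy.spatial.transform import Rotation as R
def ray(n,u,v,z):
    p=imaging.camera_params(n);d=R.from_quat(p['orientation']).apply(np.linalg.inv(p['K'])@[u,v,1]);c=p['position']
    return (c+d*(z-c[2])/d[2]).round(1)
E
python3 - <<'E'
from h import *
import cv2
for n,u,v,z in [('jarL',193,243,204),('jarR',330,245,204),('panL',201,245,98),('panR',329,247,98),('knob',247,291,81),('pad',446,246,11),('pad1',432,209,11),('pad2',479,219,11),('pad3',460,285,11),('pad4',414,272,11),('green',228,328,100),('honey',426,168,102),('salt',356,144,90)]: print(n,ray('top',u,v,z))
for n,u,v,z in [('jarR',294,218,204),('jarL',251,144,204),('knob',229,221,81)]: print(n,ray('scene',u,v,z))
im=cv2.imread('pics/top0.png');cv2.imwrite('pics/c.png',cv2.resize(im[200:340,165:365],None,fx=4,fy=4,interpolation=2))
E
```

```text
jarL [522. 169. 204.]
jarR [516.2 -80.6 204. ]
panL [525.1 177.2  98. ]
panR [518.9 -80.8  98. ]
knob [431.9  86.2  81. ]
pad [ 524.1 -338.    11. ]
pad1 [ 605.7 -309.8   11. ]
pad2 [ 582.8 -412.5   11. ]
pad3 [ 439.2 -365.6   11. ]
pad4 [ 468.2 -266.5   11. ]
green [359.8 120.9 100. ]
honey [ 678.7 -280.9  102. ]
salt [ 732.8 -139.2   90. ]
jarR [515.9 -88.  204. ]
jarL [522.  164.3 204. ]
knob [432.   82.7  81. ]
```

View pics/c.png

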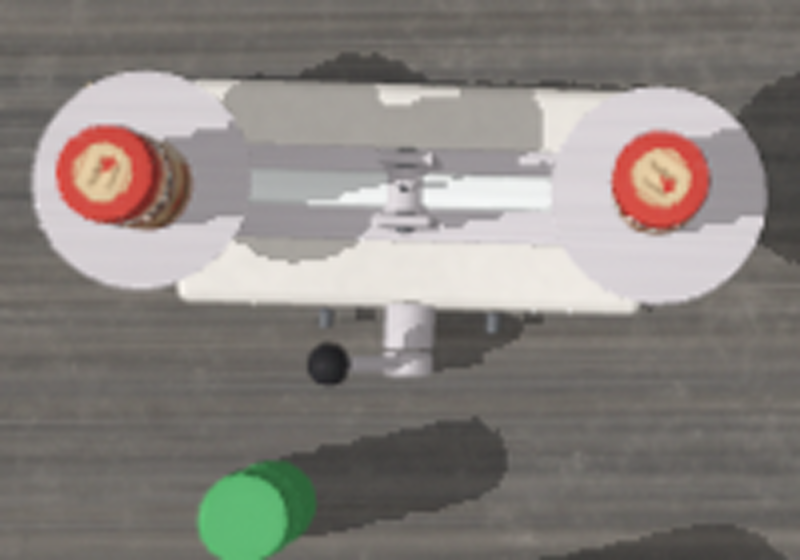

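The balance is yawed about -2°. The left jar is at (521,172), the right jar at (516,-81), the knob at about (432,86) when home, and the notepad centre near (524,-338).

>>> arm_command([
  [[0,0,-0.15],[0,0,0],0],
  [[0,0,-0.15],[0,0,0],0],
  [[0,0,0],[0.03,0.0487,0],0],
  [[0,0,0],[0.03,0.0487,0],0],
  [[0,0,0],[0.03,0.0487,0],0],
  [[0,0,0],[0.03,0.0487,0],0],
  [[0,0,0],[0.03,0.0487,0],0],
  [[0,0,0],[0.03,0.0487,0],0],
  [[0,0,0],[0.03,0.0487,0],0],
  [[0,0,0],[0.03,0.0487,0],0],
  [[0,0,0],[0.03,0.0487,0],0],
  [[0,0,0],[0,0,0.03],0],
], squeeze=20)

```text
time: 1.6
tool_pos: [435.1, 83.6, 202.2]
tool_rot: [1.0, -0.004, 0.002, -0.0]
wrist_force: [-0.8, -0.0, 0.3]
gripper_width: 42.9
grip_force: 0.0
```

>>> arm_command([
  [[0,0,0],[-0.003,-0.002,0.036],0],
  [[0,0,0],[0,0,0.036],0],
  [[0,0,0],[0,0,0.036],0],
  [[0,0,0],[0,0,0.034],0],
  [[0,0,0],[0,0,0],0],
])

```text
time: 2.22
tool_pos: [427.6, 87.2, 57.2]
tool_rot: [1.0, -0.001, -0.003, 0.001]
wrist_force: [-0.4, -0.3, -0.5]
gripper_width: 42.8
grip_force: 0.0
```

```bash
python3 - <<'E'
from h import *
import cv2
print(sensors.get_state()['tool_pos'],sensors.get_state()['wrist_force'])
im=imaging.read_camera('wrist');cv2.imwrite('pics/w1.png',im[:,:,::-1])
E
```

```text
[427.57356271  87.23042531  57.2211421 ] [-0.3894176  -0.3485335  -0.51059617]
```

View pics/w1.png

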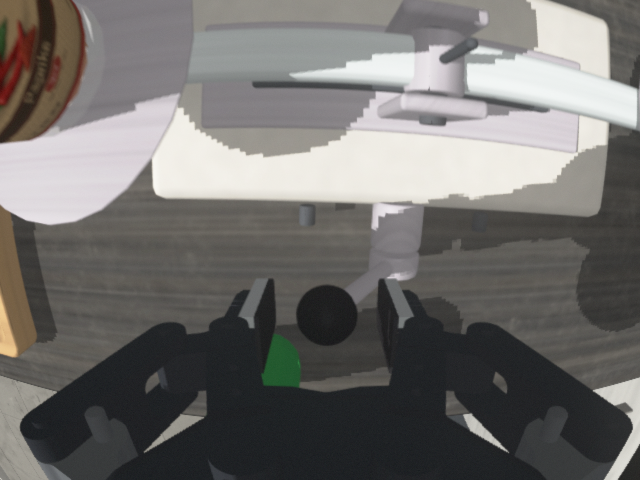

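The wrist view shows the knob (327,315) centred between the two fingers.

>>> arm_command([
  [[0,0,0],[0.003,0.013,0],0],
  [[0,0,0],[0,0.013,0],0],
  [[0,0,0],[0,0.013,0],0],
  [[0,0,0],[0,0.013,0],0],
  [[0,0,0],[0,0.013,0],0],
  [[0,0,0],[0,0.01,0],0],
  [[0,0,0],[0,0.006,0],0],
])

```text
time: 3.15
tool_pos: [432.4, 9.1, 58.8]
tool_rot: [1.0, -0.002, 0.0, -0.003]
wrist_force: [-4.3, 25.1, -1.3]
gripper_width: 42.3
grip_force: 10.4
```

>>> arm_command([
  [[0,0,0],[0,-0.003,0],0],
  [[0,0,0],[0,-0.005,0],0],
  [[0,0,0],[0,0,0],0],
  [[0,0,0],[0,0,0],0],
  [[0,0,0],[0,0,0],0],
  [[0,0,0],[0,0,0],0],
  [[0,0,0],[0,0,0],0],
  [[0,0,0],[0,0,0],0],
  [[0,0,0],[0,0,0],0],
  [[0,0,0],[0,0,0],0],
])

```text
time: 4.4
tool_pos: [432.5, 15.4, 59.3]
tool_rot: [1.0, -0.001, 0.0, -0.0]
wrist_force: [0.6, -0.0, -0.5]
gripper_width: 42.3
grip_force: 0.0
```

```bash
python3 - <<'E'
from h import *
import cv2
print(sensors.get_state()['tool_pos'],sensors.get_state()['wrist_force'])
a=imaging.read_camera('wrist')[:,:,::-1];s=imaging.read_camera('scene')[100:300,180:360,::-1]
cv2.imwrite('pics/w2.png',cv2.resize(np.hstack([cv2.resize(a,(640,480)),cv2.resize(s,(432,480))]),(800,358)))
cv2.imwrite('pics/s2.png',cv2.resize(np.hstack([cv2.imread('pics/scene0.png')[100:300,200:340],s[:,20:160]]),(800,571),interpolation=2))
E
```

```text
[432.5461255   15.38236846  59.28750568] [ 0.64311937 -0.01531756 -0.53548285]
```

View pics/s2.png

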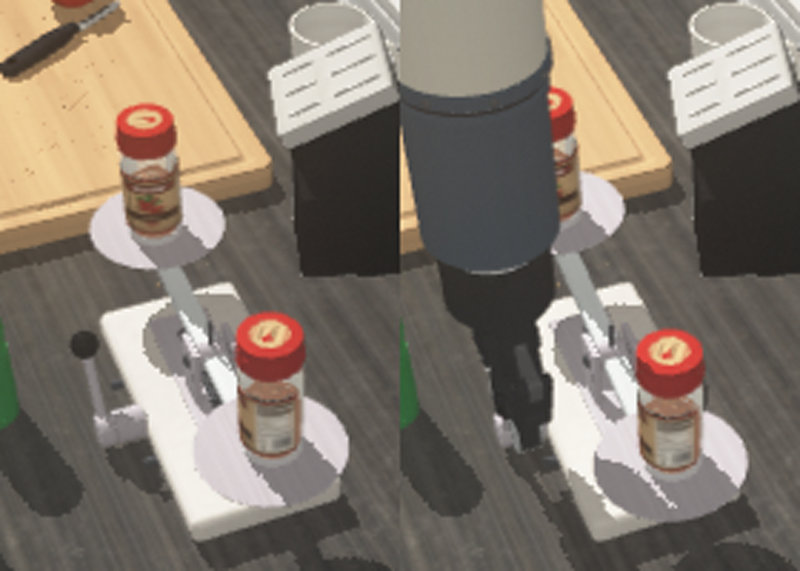

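View pics/w2.png

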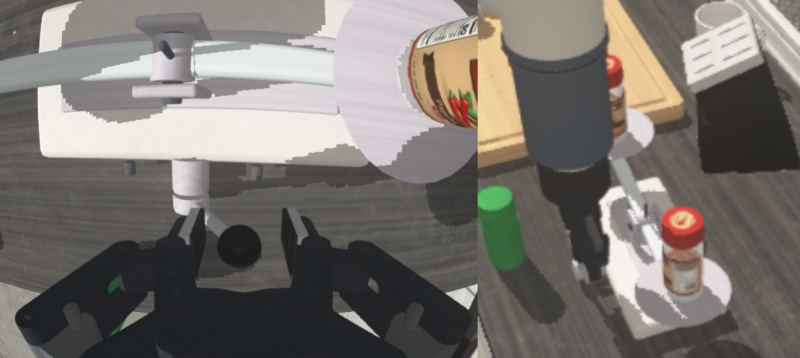

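The right pan went down and the left went up, so the left jar is the lighter one. Next I bring the lever back.

>>> arm_command([
  [[0,0,0],[0,-0.012,0],0],
  [[0,0,0],[0,-0.01,0],0],
  [[0,0,0],[0,-0.01,0],0],
  [[0,0,0],[0,-0.01,0],0],
  [[0,0,0],[0,-0.01,0],0],
  [[0,0,0],[0,-0.01,0],0],
  [[0,0,0],[0,-0.01,0],0],
  [[0,0,0],[0,-0.005,0],0],
  [[0,0,0],[0,-0.003,0],0],
  [[0,0,0],[0,0,0],0],
])

```text
time: 5.75
tool_pos: [431.8, 94.0, 58.8]
tool_rot: [1.0, -0.001, -0.001, 0.002]
wrist_force: [1.9, -9.4, -1.4]
gripper_width: 42.6
grip_force: 3.2
```

>>> arm_command([
  [[0,0,0],[0,-0.002,0],0],
  [[0,0,0],[0,0,0],0],
  [[0,0,0],[0,0.004,0],0],
  [[0,0,0],[0,0.005,0],0],
  [[0,0,0],[0,0,-0.03],0],
  [[0,0,0],[-0.01,0,-0.05],0],
  [[0,0,0],[-0.03,0,-0.05],-1],
  [[0,0,0],[-0.03,0,-0.05],-1],
  [[0,0,0],[0,0,-0.04],-1],
  [[0,0,0],[0,0,0],-1],
])

```text
time: 7.0
tool_pos: [364.0, 89.8, 282.8]
tool_rot: [1.0, -0.0, 0.004, -0.003]
wrist_force: [0.8, 0.2, -0.4]
gripper_width: 85.1
grip_force: 0.0
```

```bash
python3 - <<'E'
from h import *
import cv2
print(sensors.get_state()['tool_pos'],sensors.get_state()['tool_rot'])
a=imaging.read_camera('wrist')[:,:,::-1];s=imaging.read_camera('scene')[100:300,200:350,::-1]
cv2.imwrite('pics/w3.png',cv2.resize(np.hstack([a,cv2.resize(s,(360,480))]),(800,384)))
cv2.imwrite('pics/w3full.png',a);t=imaging.read_camera('top')[:,:,::-1];cv2.imwrite('pics/t3.png',t)
E
```

```text
[363.97755184  89.84915265 282.76204508] [ 9.99989829e-01 -4.14296212e-04  3.52848428e-03 -2.77842807e-03]
```

View pics/w3.png

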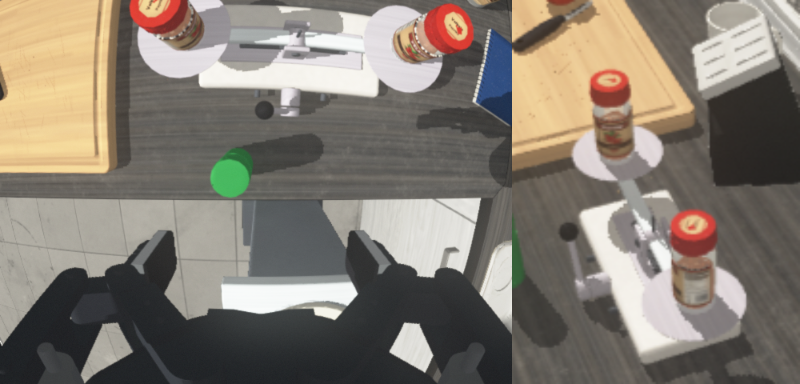

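The lever is home (229,220 in the scene image), the beam is level and both jars stand where they were.

>>> arm_command([
  [[0,0,0],[0.052,-0.027,0],-1],
  [[0,0,0],[0.052,-0.027,0],-1],
  [[0,0,0],[0.053,-0.028,0],-1],
  [[0,0,0],[0,0,0.03],-1],
  [[0,0,0],[0,0,0.02],-1],
  [[0,0,0],[0,0,0],-1],
])

```text
time: 7.9
tool_pos: [518.7, 169.6, 226.1]
tool_rot: [1.0, -0.001, -0.003, 0.001]
wrist_force: [0.3, 0.1, 0.6]
gripper_width: 85.7
grip_force: 0.0
```

```bash
python3 - <<'E'
from h import *
import cv2
s=sensors.get_state();print(s['tool_pos'],s['tool_rot'])
a=imaging.read_camera('wrist')[:,:,::-1];cv2.imwrite('pics/w4.png',a)
print(ray('scene',251.4,141.7,204),ray('scene',294.5,216.6,204),ray('top',191.25,243.5,204))
m=cv2.inRange(cv2.cvtColor(a,cv2.COLOR_BGR2HSV),(0,120,60),(8,255,255));n,l,st,c=cv2.connectedComponentsWithStats(m);print([(st[i].tolist(),c[i]) for i in range(1,n) if st[i][4]>800])
p=imaging.camera_params('wrist');K=p['K'];T=p['T_tool_cam']
def wray(u,v,z):
    x,y=(u-K[0,2])/K[0,0],(v-K[1,2])/K[0,0];t=np.hypot(x,y);d=np.array([np.sin(t)*x/t,np.sin(t)*y/t,np.cos(t)])
    Q=R.from_quat(s['tool_rot']);o=Q.apply(T[:3,3])+s['tool_pos'];d=Q.apply(T[:3,:3]@d);return o+d*(z-o[2])/d[2]
for i in range(1,n):
    if st[i][4]>800:
        x,y,w,h=st[i][:4];print(wray(x,y+h/2,204),wray(x+w,y+h/2,204),wray(x+w/2,y,204),wray(x+w/2,y+h,204))
E
```

```text
[518.670823   169.61898866 226.14133248] [ 0.99999415 -0.00107913 -0.002887    0.00148597]
[525.7 172.1 204. ] [518.3 -84.9 204. ] [521.1 172.2 204. ]
[([271, 217, 93, 99, 4854], array([317.60218377, 263.27997528]))]
[525.75654453 194.97132376 204.        ] [525.70133814 151.14775898 204.        ] [549.52376367 172.8294018  204.        ] [499.65200352 173.25055206 204.        ]
```

View pics/w4.png

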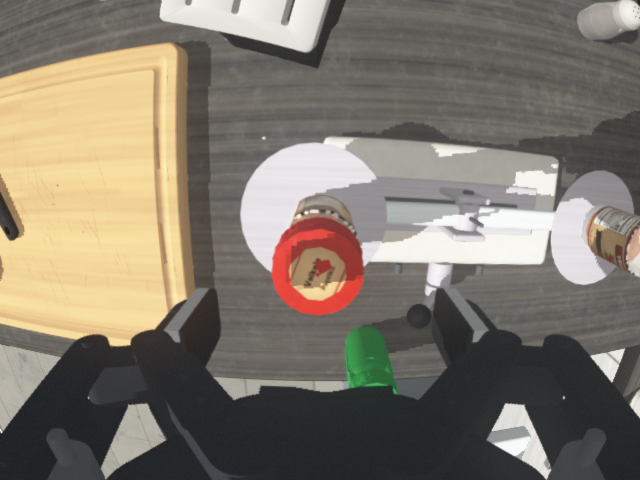

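The lid is at about (317,265). That puts the jar at (522,173), so I shift 3 mm and descend to grip the lid.

>>> arm_command([
  [[0,0,0],[0.003,-0.003,0.02],-1],
  [[0,0,0],[0,0,0.02],-1],
  [[0,0,0],[0,0,0.016],-1],
  [[0,0,0],[0,0,0],-0.3],
  [[0,0,0],[0,0,0],0],
  [[0,0,0],[0,0,0],0.2],
  [[0,0,0],[0,0,0],0.2],
  [[0,0,0],[0,0,0],0.2],
], squeeze=30)

```text
time: 8.95
tool_pos: [523.2, 173.4, 173.9]
tool_rot: [1.0, -0.001, 0.001, -0.0]
wrist_force: [0.3, -0.1, 1.7]
gripper_width: 43.5
grip_force: 31.5
```

>>> arm_command([
  [[0,0,0],[0,0,-0.004],0.2],
  [[0,0,0],[0,0,-0.01],0.2],
  [[0,0,0],[0,0,-0.02],0.2],
  [[0,0,0],[0,0,-0.03],0.2],
  [[0,0,0],[0,0,-0.03],0.2],
  [[0,0,0],[0,0,-0.03],0.2],
  [[0,0,0],[0,0,-0.015],0.2],
  [[0,0,0],[0,0,0],0.2],
])

```text
time: 9.95
tool_pos: [523.2, 173.3, 313.8]
tool_rot: [1.0, -0.001, 0.001, -0.001]
wrist_force: [0.2, -0.3, -1.6]
gripper_width: 44.0
grip_force: 31.4
```

```bash
python3 - <<'E'
from h import *
import cv2
s=imaging.read_camera('scene')[60:300,180:360,::-1];t=imaging.read_camera('top')[180:360,100:340,::-1]
cv2.imwrite('pics/w5.png',np.hstack([cv2.resize(s,(360,480)),cv2.resize(t,(440,330))[:, :].copy() if 0 else cv2.copyMakeBorder(cv2.resize(t,(440,330)),0,150,0,0,0)]))
E
```

```text
(no output)
```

View pics/w5.png

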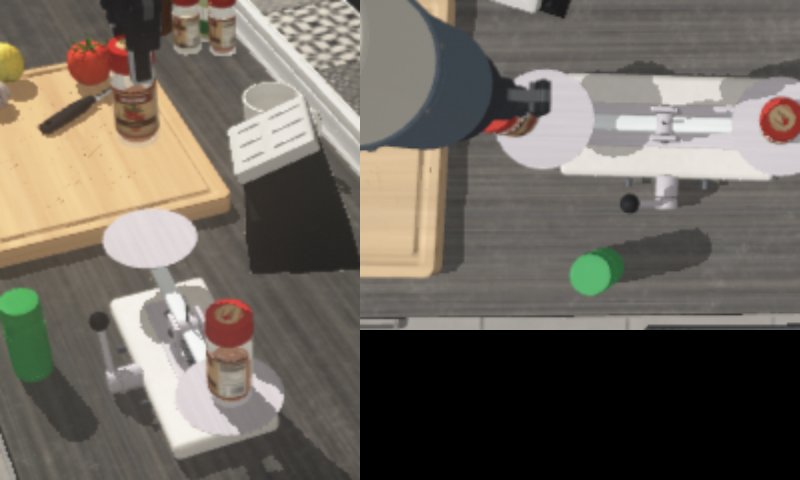

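Jar held upright; the other jar and the level beam are undisturbed. Carrying it over, passing in front of the right jar.

>>> arm_command([
  [[0,0,0],[-0.02,0.03,0],0.2],
  [[0,0,0],[-0.02,0.05,0],0.2],
  [[0,0,0],[-0.02,0.05,0],0.2],
  [[0,0,0],[-0.02,0.05,0],0.2],
  [[0,0,0],[0,0.055,0],0.2],
  [[0,0,0],[0,0.055,0],0.2],
  [[0,0,0],[0,0.055,0],0.2],
  [[0,0,0],[0.02,0.05,0],0.2],
  [[0,0,0],[0.02,0.05,0],0.2],
  [[0,0,0],[0.02,0.04,0],0.2],
  [[0,0,0],[0.02,0.026,0],0.2],
  [[0,0,0],[0,0,0],0.2],
])

```text
time: 11.55
tool_pos: [522.1, -339.1, 308.8]
tool_rot: [1.0, -0.002, -0.003, -0.001]
wrist_force: [-0.2, -0.5, -1.1]
gripper_width: 43.7
grip_force: 31.4
```

>>> arm_command([
  [[0,0,0],[0,0,0.03],0.2],
  [[0,0,0],[0,0,0.045],0.2],
  [[0,0,0],[0,0,0.045],0.2],
  [[0,0,0],[0,0,0.04],0.2],
  [[0,0,0],[0,0,0.03],0.2],
  [[0,0,0],[0,0,0.015],0.2],
  [[0,0,0],[0,0,0.005],0.2],
  [[0,0,0],[0,0,0],0.2],
])

```text
time: 12.55
tool_pos: [522.3, -337.9, 103.2]
tool_rot: [1.0, -0.001, 0.001, 0.0]
wrist_force: [0.6, 0.5, 0.1]
gripper_width: 43.2
grip_force: 31.4
```

```bash
python3 - <<'E'
from h import *
import cv2
print(sensors.get_state()['tool_pos'])
s=imaging.read_camera('scene')[260:440,260:460,::-1]
cv2.imwrite('pics/w6.png',cv2.resize(s,(660,594),interpolation=2))
E
```

```text
[ 522.31668114 -337.92780712  103.22032796]
```

View pics/w6.png

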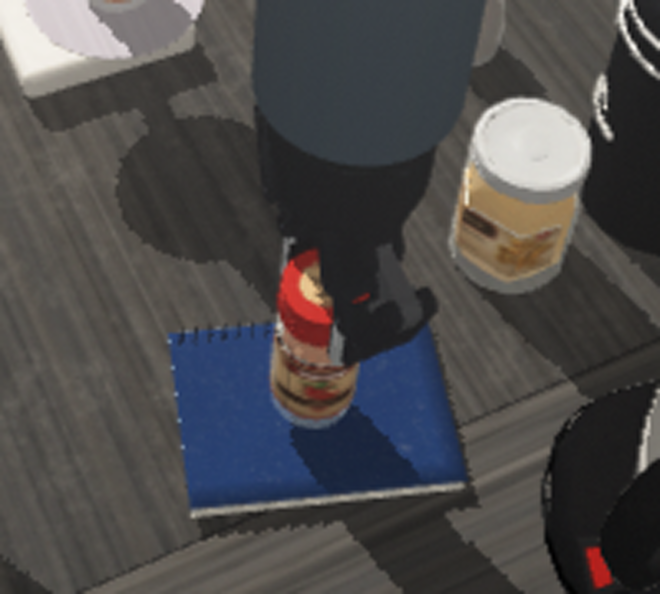

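The jar is above the middle of the pad, upright and not yet down. I lower it in small steps.

>>> arm_command([
  [[0,0,0],[0,0,0.005],0.2],
  [[0,0,0],[0,0,0.003],0.2],
  [[0,0,0],[0,0,0.002],0.2],
  [[0,0,0],[0,0,0.001],0.2],
  [[0,0,0],[0,0,0],0.2],
])

```text
time: 13.22
tool_pos: [521.9, -337.8, 91.2]
tool_rot: [1.0, -0.001, -0.0, -0.0]
wrist_force: [-0.2, 0.7, -0.4]
gripper_width: 43.5
grip_force: 31.4
```

>>> arm_command([
  [[0,0,0],[0,0,0.002],0.2],
  [[0,0,0],[0,0,0.001],0.2],
  [[0,0,0],[0,0,0],0.2],
])

```text
time: 13.6
tool_pos: [521.8, -337.8, 88.2]
tool_rot: [1.0, -0.001, -0.0, -0.0]
wrist_force: [0.5, 0.5, 0.2]
gripper_width: 43.8
grip_force: 31.4
```

>>> arm_command([
  [[0,0,0],[0,0,0.001],0.2],
  [[0,0,0],[0,0,0],0.2],
])

```text
time: 13.85
tool_pos: [521.9, -337.8, 87.2]
tool_rot: [1.0, -0.001, -0.0, -0.0]
wrist_force: [0.1, 0.1, -1.1]
gripper_width: 43.7
grip_force: 31.4
```

>>> arm_command([
  [[0,0,0],[0,0,0.001],0.2],
  [[0,0,0],[0,0,0],0.2],
])

```text
time: 14.1
tool_pos: [521.8, -337.8, 86.2]
tool_rot: [1.0, -0.001, -0.0, -0.0]
wrist_force: [-0.2, 0.6, -0.5]
gripper_width: 43.5
grip_force: 31.4
```

>>> arm_command([
  [[0,0,0],[0,0,0.001],0.2],
  [[0,0,0],[0,0,0],0.2],
])

```text
time: 14.35
tool_pos: [522.1, -337.9, 85.9]
tool_rot: [1.0, -0.001, 0.0, 0.0]
wrist_force: [-0.7, 1.0, 3.5]
gripper_width: 43.7
grip_force: 31.6
```

>>> arm_command([
  [[0,0,0],[0,0,0.001],0.2],
  [[0,0,0],[0,0,0],0.2],
])

```text
time: 14.6
tool_pos: [522.4, -338.0, 85.9]
tool_rot: [1.0, -0.001, 0.001, 0.0]
wrist_force: [-1.6, 2.1, 8.7]
gripper_width: 43.9
grip_force: 32.1
```

Contact. I relieve 1 mm, open gradually and retreat.

>>> arm_command([
  [[0,0,0],[0,0,-0.001],0.2],
  [[0,0,0],[0,0,0],-0.15],
  [[0,0,0],[0,0,0],-0.4],
  [[0,0,0],[0,0,0],-1],
  [[0,0,0],[0,0,0],-1],
  [[0,0,0],[0,0,0],-1],
  [[0,0,0],[0,0,-0.03],-1],
  [[0,0,0],[0,0,-0.05],-1],
  [[0,0,0],[0,0,-0.05],-1],
  [[0,0,0],[-0.04,0,-0.04],-1],
  [[0,0,0],[-0.06,0,0],-1],
  [[0,0,0],[-0.05,0,0],-1],
])

```text
time: 16.1
tool_pos: [370.3, -337.4, 256.0]
tool_rot: [1.0, -0.001, 0.001, 0.0]
wrist_force: [0.2, -0.8, 0.4]
gripper_width: 85.3
grip_force: 0.0
```

```bash
python3 - <<'E'
from h import *
import cv2
print(sensors.get_state()['tool_pos'])
cv2.imwrite('pics/w7.png',imaging.read_camera('scene')[:,:,::-1])
E
```

```text
[ 370.27505875 -337.41637968  255.95630763]
```

View pics/w7.png

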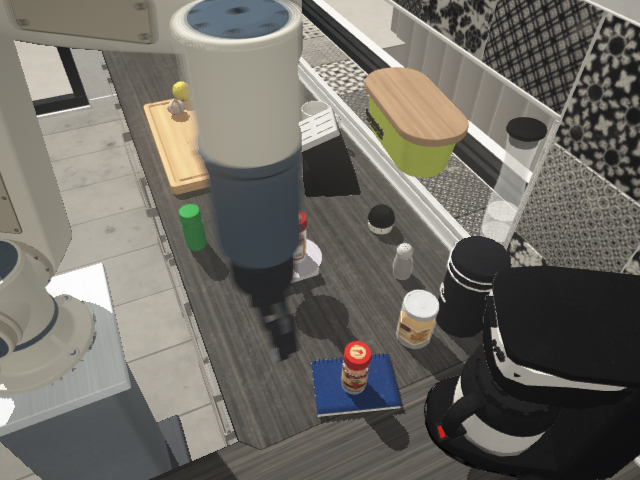

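The jar stands upright on the notepad (355,370), the other jar is still on its pan (300,235), and the gripper is clear.

```bash
python3 -c "
from cell import close_job; print(close_job())"
```

```text
the job is handed in; nothing more can be done
None
```

The left jar was the lighter one; it now stands upright on the notepad, the lever is back home with the beam level, and the heavier jar is still on the right pan; the job was handed in at about 16 s.

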